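# Put the lathe tooling away

### The arm

A 6-joint arm with a two-finger parallel gripper is mounted at the origin on the work surface. World frame = base frame: x ahead of the robot, y to its left, z up, the work surface at z = 0. Lengths are in mm, angles in rad, forces in N, time in s.
With the tool pointing down it reaches from about 350 to 775 mm from the base axis. Payload 7.3 kg.
Tool frame: the origin (TCP) lies at the very end of the fingers, on their centre line; the grasp point (between the pads) lies bot.grip_point_offset behind it (bot.grip_point_offset is the distance from the TCP to the grasp point, in mm); z points along the fingers, y is the direction in which the jaws open and shut (so a half turn about z gives the same grasp; the last joint's range is limited). The gripper opens to 92 mm and grips with 3 to 60 N. Pads are 19 mm wide; open, the fingers measure 130 mm over their backs; the gripper's body (75 mm by 190 mm) begins 47 mm behind the grasp point.
Start: joints at [1.113, 0.342, 1.524, -0, 1.275, -0.146], TCP at [161.041, 499.711, 226.741] pointing down, gripper open.
Joint ranges: [-2.53, 2.53], [-0.77, 2.02], [0.04, 2.7], [-1, 4.14], [0.28, 2.66], [-3.11, 3.11]. Speed limits (rad/s): [2.57, 2.57, 3.14, 3.14, 3.14, 3.14].

### API

Orientations are given as [roll, pitch, yaw] about the fixed x, y, z axes, in that order (R = Rz(yaw) Ry(pitch) Rx(roll)).
In Python, from plant import bot gives the robot as it stands.
- The arm moves only by the tool play_rows, never from a script. Its argument "moves" is one flat list of numbers, 5 for each row, row after row: the closure in counts, from 0 (fully open) to 255 (shut), then the shift along the tool's x, y, z in mm, then the turn about the tool's z in degrees. A call has 1 to 8 rows; each row is the pose to reach, as a shift and turn from the pose commanded when the call began, along the tool's axes at that moment; what a row does not reach only later rows make up. A row lasts 1/12 s, in which the tool goes at most 41.7 mm and 7.16 degrees, less where a joint would pass 70% of its speed; a pose out of reach is approached as far as the arm can. A call with a gripper value outside its range is refused whole. The fingers move at their own pace and stop on an object; the grip force is fixed at half the most. Time passes only in rows, so rows that repeat a pose let the fingers close. It gives the time, the measured TCP pose, the force and the opening at its end, in the units of the state.
- bot.get_obs(): the state, without advancing time (a new reading comes with each control period).
- bot.capture(name): name is "scene" or "top" or "wrist"; returns a dict with "color" (420x560x3 uint8, red, green, blue), "fx", "fy", "cx", "cy" (pixels), "world_to_cam" (4x4, takes a point from world to camera coordinates); the wrist camera has in their place "T_tool_cam" (4x4, takes a point from camera to tool coordinates, whose origin is the TCP and whose axes are the flange's). Camera axes: x right, y down, z forward; pixel columns grow to the right and rows downward; lengths in mm; the calibration is good to about 2 mm. A picture is of the moment at which its call begins: read the wrist's pose just before it. There is no depth.
- bot.close_job(): hands the job in, once; it reports no verdict.
The state is a dict: "time": time; "joint_positions": joint angles; "dq": joint speeds; "tau": joint torques, N m; "tool_pos": TCP position; "tcp_rot": TCP orientation; "contact_force": force on the tool from outside, world axes, zero at the start; "moment": the same for the moment, N m; "grip_width": finger opening in mm.
Only numpy, scipy, OpenCV 4.12 (cv2) and the standard library are available. Lean on these libraries where they do the work, as an engineer would, in place of code of your own. Each camera call takes 0.05 s, during which the arm holds its last target.

### The job

Put the loose lathe tooling away where each kind belongs: stand the two collets upright, foot down, in the pockets of the collet rack, lay the two tool holders flat in the tool-holder tray, one to a bay and screws up, and lay the threading die flat in the empty seat of the die block. Set each piece down rather than dropping it, and leave the micrometer where it lies.

Things in the scene. Friction and masses are not known exactly. Their poses are not given: they have to be found in the camera images.
- collet_a: Spring collet: bright steel, round, standing upright on its narrow foot, 40 mm tall. Diameter grows from 26 mm at the foot to 33 mm on a straight band 26 to 34 mm up; above it a groove and a nose with a bore and 8 saw slots on top. 0.15 kg. Origin: centre of its underside, z up. Grip across the band.
- collet_b: Second spring collet, exactly like collet_a in size, shape and origin. Either collet may take either pocket.
- toolholder_a: Lathe tool holder: dark steel block 75 (x) by 34 (y) by 38 mm high, screws up, with a bright 12 mm square tool along its +y side (9.5 mm up, overhangs 14 mm at +x, 8 mm at -x). The -y side has a slot 36 wide, 5 deep at mid-length: grip there across y, width 29 mm (y -12 to +17). Stud on top, 12 mm. 0.42 kg, balanced at mid-length. Origin: centre of the block's underside, z up.
- toolholder_b: Second tool holder, exactly like toolholder_a in size, shape and origin. Either may take either bay, the tool pointing either way along the bay.
- die: Round threading die: dark steel disc 38 mm in diameter, 14 mm thick, lying flat, with a threaded hole, four chip holes and a split line on top. 0.09 kg. Origin: centre of its underside, z up. Grip across the diameter, best by the upper half.
- collet_rack: Collet rack: fixed reddish-brown wooden block 70 (x) by 150 (y) by 18 mm high with two round pockets 40 mm in diameter, 8 mm deep (floor 10 mm above the underside). Origin: centre of its underside, z up; pocket centres at x = 0, y = +35 and -35 mm.
- holder_tray: Tool-holder tray: fixed grey metal tray 128 (x) by 140 mm (y), floor and walls 4 mm thick, rim and divider 12 mm above the underside (8 mm above the floor). The divider runs along x between two bays, each 120 (x) by 64 mm (y) inside. Origin: centre of its underside, z up; bay centres at x = 0, y = +34 and -34 mm.
- die_block: Die block: fixed dark brown wooden block 76 (x) by 132 (y) by 10 mm high. Two small bright 25 mm dies are fixed side by side at y = -42 mm (tops 15 mm above the underside); one empty round seat, 54 mm in diameter, 4 mm deep (floor 6 mm above the underside), is centred at x = 0, y = +30 mm. Origin: centre of its underside, z up.
- micrometer: Outside micrometer lying flat: green C-frame with black grip plate, steel sleeve, aluminium thimble; 115 mm long (x = -26 to +88 mm), 20 mm thick. Origin: middle of the C at bench height, x along the spindle. Leave it where it lies.
There are look-alikes about, which are no part of the job. What is shaped like the toolholder_a but blue or red is not meant.

How it is judged:
By the outcome, as a careful person would: the job done as asked, in the order asked, and still so for the second after the job is handed in, with the robot touching nothing.
It also fails if it takes over 125 s, if anything falls off the work surface, if the arm or the gripper's body presses on something with over 40 N, if the wrist force passes 120 N, or if a joint passes its speed limit or range.

## Working session

There is one attempt and no reset: what is moved stays moved. The work goes in short steps, Python scripts to look and compute and a tool call to move; the robot and the scene stay as the last step left them, time stands still between calls to the robot, and variables do not carry over. Pictures are saved under pics/ and viewed, and the job is handed in when it is done.

Besides the shell and the picture viewer there is one more tool, called in YAML: its name, and indented under it one key for each argument. play_rows: Moves the arm, as the interface text tells. Its arguments: {"type":"object","properties":{"moves":{"type":"array","items":{"type":"number"}}},"required":["moves"]}

```bash
ls; mkdir -p pics; python3 - <<'E'
from plant import bot
import cv2,numpy as np
o=bot.get_obs()
for k,v in o.items(): print(k,np.round(v,3))
print(bot.grip_point_offset)
for n in ["scene","top","wrist"]:
    c=bot.capture(n); cv2.imwrite(f"pics/{n}0.png",c["color"][:,:,::-1])
    print(n,{k:np.round(v,4).tolist() for k,v in c.items() if k!="color"})
E
```

```text
pics
time 0.0
joint_positions [ 1.113  0.343  1.525  0.     1.275 -0.146]
dq [ 0.003  0.    -0.001  0.002  0.     0.   ]
tau [ 1.0000e-03 -4.3123e+01 -2.4423e+01  7.2000e-02  5.6000e-02 -0.0000e+00]
tool_pos [160.838 499.32  226.06 ]
tcp_rot [-3.14 -0.    2.83]
contact_force [-0.036  0.926 -0.328]
moment [ 0.012  0.072 -0.049]
grip_width 92.045
18.8
scene {'fx': 462.5029, 'fy': 462.5029, 'cx': 284.4872, 'cy': 211.147, 'world_to_cam': [[-0.8206, 0.5714, 0.0156, 425.9215], [0.3304, 0.4964, -0.8028, -128.9672], [-0.4664, -0.6536, -0.596, 1218.4354], [0.0, 0.0, 0.0, 1.0]]}
top {'fx': 523.5554, 'fy': 523.5554, 'cx': 277.4164, 'cy': 202.7162, 'world_to_cam': [[-0.0041, -0.9999, 0.0125, -5.0647], [-0.9884, 0.0021, -0.1521, 503.3914], [0.152, -0.013, -0.9883, 1402.4766], [0.0, 0.0, 0.0, 1.0]]}
wrist {'fx': 338.6835, 'fy': 338.6835, 'cx': 284.5021, 'cy': 206.1652, 'T_tool_cam': [[-0.0006, -0.9615, -0.2748, 74.7265], [1.0, -0.0006, -0.0002, 0.0022], [0.0, -0.2748, 0.9615, -157.4534], [0.0, 0.0, 0.0, 1.0]]}
```

View pics/scene0.png

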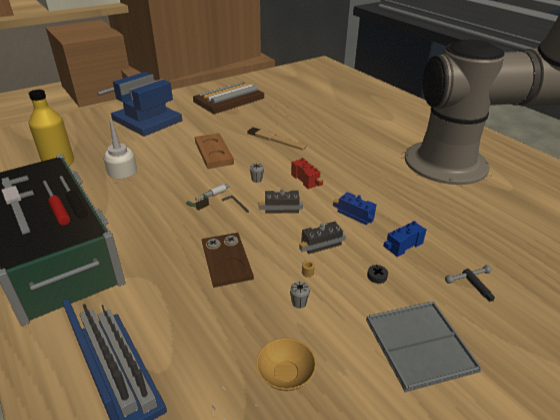

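View pics/top0.png

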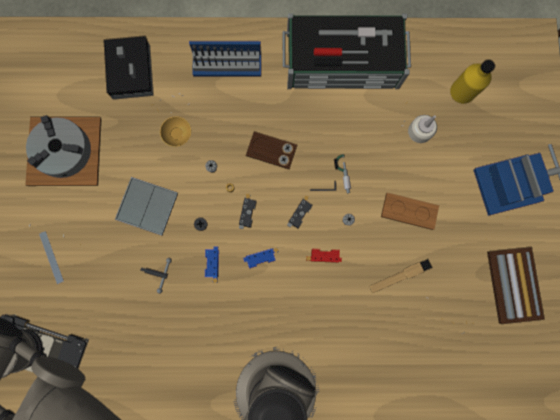

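View pics/wrist0.png

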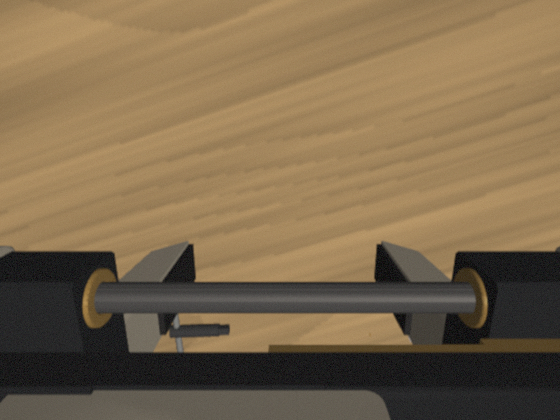

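The scene view shows the two dark tool holders at (281,201) and (322,237), the collets at (257,172) and (300,294), and the die at (377,273). In the top view the same pieces are at about (247,212), (300,213), (211,166), (348,219) and (200,224). The rack is at (410,211), the tray at (147,206) and the die block at (272,150). I'll zoom in on the top view next.

```bash
cat > h.py <<'E'
from plant import bot
import cv2,numpy as np
from scipy.spatial.transform import Rotation as Rn
def cam(name):
    o=bot.get_obs(); c=bot.capture(name)
    K=np.array([[c["fx"],0,c["cx"]],[0,c["fy"],c["cy"]],[0,0,1]])
    if name=="wrist":
        T=np.eye(4);T[:3,:3]=Rn.from_euler("xyz",o["tcp_rot"]).as_matrix();T[:3,3]=o["tool_pos"]
        W=T@np.array(c["T_tool_cam"])
    else: W=np.linalg.inv(c["world_to_cam"])
    return c["color"],K,W
def ray(K,W,px,z):
    px=np.atleast_2d(px).astype(float)
    d=(W[:3,:3]@np.linalg.inv(K)@np.c_[px,np.ones(len(px))].T).T
    o=W[:3,3]; t=(z-o[2])/d[:,2]
    return o+d*t[:,None]
def proj(K,W,P):
    P=np.atleast_2d(P); c=(np.linalg.inv(W)@np.c_[P,np.ones(len(P))].T)[:3]
    q=K@c; return (q[:2]/q[2]).T
def save(n,im,s=1,box=None):
    if box: im=im[box[1]:box[3],box[0]:box[2]]
    if s!=1: im=cv2.resize(im,None,fx=s,fy=s,interpolation=cv2.INTER_CUBIC)
    cv2.imwrite(f"pics/{n}.png",im[:,:,::-1])
def go(x,y,z,yawdeg=None):
    "shift in tool axes from measured pose to target"
    o=bot.get_obs();R=Rn.from_euler("xyz",o["tcp_rot"]).as_matrix()
    d=R.T@(np.array([x,y,z])-o["tool_pos"])
    t=None
    if yawdeg is not None:
        # turn about tool z by a: world yaw decreases by a (tool down)
        t=-(yawdeg-np.degrees(o["tcp_rot"][2])); t=(t+90)%180-90
    print("shift",np.round(d,1),"turn",None if t is None else round(t,1),"q6",round(o["joint_positions"][5],2), "dist",round(float(np.linalg.norm(d))),"pos",np.round(o["tool_pos"],1),"yaw",round(float(np.degrees(o["tcp_rot"][2])),1))
E
python3 - <<'E'
from h import *
im,K,W=cam("top")
save("topz",im,3,(100,120,360,290))
save("topz2",im,3,(330,170,450,250))
for n,p,z in [("colA",(211,166),40),("colB",(348,219),40),("thL",(247,212),38),("thR",(300,213),38),("die",(200,224),14),("tray",(147,206),8),("rack",(410,211),18),("block",(272,150),10),("mic",(345,175),10)]:
    print(n,np.round(ray(K,W,p,z)[0]))
E
```

```text
colA [607. 177.  40.]
colB [ 458. -200.   40.]
thL [478.  77.  38.]
thR [475. -69.  38.]
die [448. 208.  14.]
tray [500. 358.   8.]
rack [ 482. -377.   18.]
block [660.   8.  10.]
mic [ 587. -199.   10.]
```

View pics/topz.png

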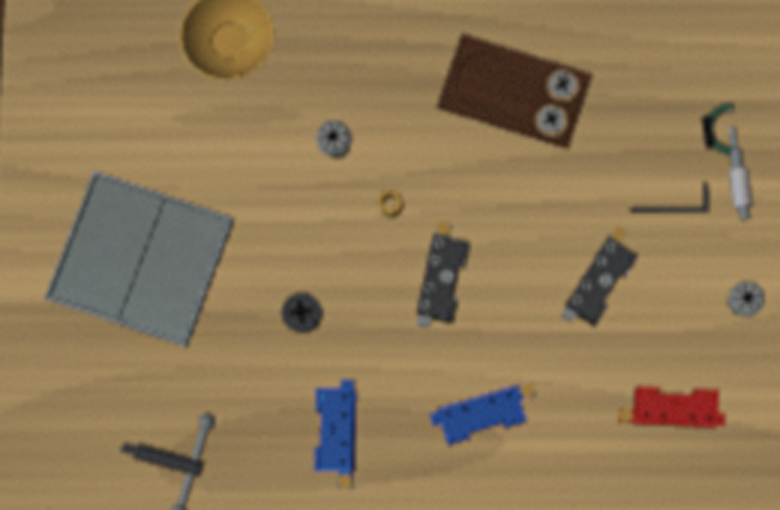

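View pics/topz2.png

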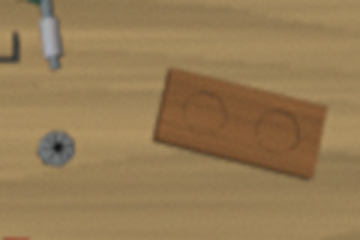

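```bash
python3 - <<'E'
from h import *
go(607,177,226)
E
```

```text
shift [-5.235e+02 -1.701e+02  4.000e-01] turn None q6 -0.15 dist 550 pos [160.9 499.5 226.3] yaw 162.1
```

play_rows:
  moves: [0,-523,-170,0,0,0,-523,-170,0,0,0,-523,-170,0,0,0,-523,-170,0,0,0,-523,-170,0,0,0,-523,-170,0,0,0,-523,-170,0,0,0,-523,-170,0,0]

```text
time: 0.87
tool_pos: [432.5, 302.8, 226.7]
tcp_rot: [3.142, -0.0, 2.83]
contact_force: [1.2, 1.1, -0.3]
grip_width: 91.5
```

```bash
python3 - <<'E'
from h import *
go(607,177,226)
E
```

```text
shift [-204.7  -66.2    0.7] turn None q6 -0.79 dist 215 pos [432.5 302.8 226.7] yaw 162.1
```

play_rows:
  moves: [0,-205,-66,0,0,0,-205,-66,0,0,0,-205,-66,0,0,0,-205,-66,0,0,0,-205,-66,0,0,0,-205,-66,0,0,0,-205,-66,0,0]

```text
time: 1.45
tool_pos: [607.6, 176.3, 225.4]
tcp_rot: [-3.141, -0.001, 2.826]
contact_force: [-0.7, 0.9, -0.1]
grip_width: 91.2
```

```bash
python3 - <<'E'
from h import *
im,K,W=cam("wrist"); save("w1",im)
print(proj(K,W,[[607,177,40],[448,208,14]]))
go(607,177,226)
E
```

```text
[[285.10734061 183.94179755]
 [264.71409393  17.20203563]]
shift [-1.2 -0.6 -0.3] turn None q6 -1.09 dist 1 pos [606.1 178.  225.7] yaw 162.0
```

View pics/w1.png

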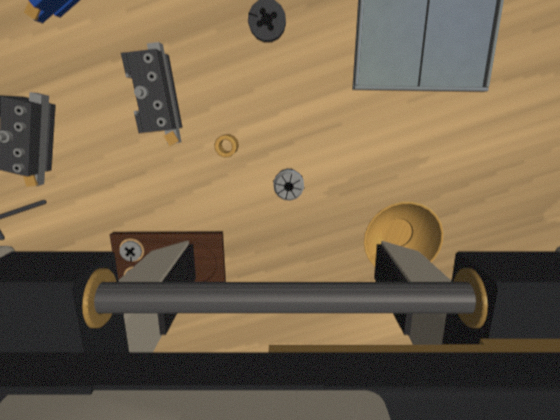

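```bash
python3 - <<'E'
from h import *
im,K,W=cam("wrist")
g=im[150:215,255:325]; hsv=cv2.cvtColor(g,cv2.COLOR_RGB2HSV)
m=(hsv[...,1]<70).astype(np.uint8); n,l,s,c=cv2.connectedComponentsWithStats(m)
i=1+np.argmax(s[1:,4]); print(s[i],c[i]+[255,150])
p=c[i]+[255,150]
P=ray(K,W,p,30)[0]; print(P, ray(K,W,[[289,184]],40)); go(P[0],P[1],12)
E
```

```text
[ 18  21  30  31 732] [287.39617486 186.08606557]
[610.44397868 179.66393337  30.        ] [[606.73025055 182.52292344  40.        ]]
shift [ -5.1   2.2 214.1] turn None q6 -1.09 dist 214 pos [605.3 179.  226.1] yaw 162.1
```

play_rows:
  moves: [0,-4,3,40,0,0,-4,3,80,0,0,-4,3,120,0,0,-4,3,155,0,0,-4,3,185,0,0,-4,3,205,0,0,-4,3,214,0,0,-4,3,214,0]

```text
time: 2.22
tool_pos: [608.4, 181.5, 11.1]
tcp_rot: [-3.14, -0.004, 2.832]
contact_force: [-0.8, -0.5, -0.1]
grip_width: 91.5
```

play_rows:
  moves: [255,0,0,0,0,255,0,0,0,0,255,0,0,0,0,255,0,0,0,0,255,0,0,0,0,255,0,0,0,0]

```text
time: 2.72
tool_pos: [611.1, 180.3, 13.4]
tcp_rot: [3.141, 0.001, 2.83]
contact_force: [-0.4, 0.1, -1.5]
grip_width: 56.4
```

play_rows:
  moves: [255,0,0,0,0,255,0,0,0,0,255,0,0,0,0,255,0,0,0,0,255,0,0,0,0,255,0,0,0,0]

```text
time: 3.22
tool_pos: [610.7, 180.2, 12.7]
tcp_rot: [-3.142, -0.0, 2.83]
contact_force: [-0.9, -0.8, 1.2]
grip_width: 31.9
```

```bash
python3 - <<'E'
from h import *
im,K,W=cam("wrist"); save("w2",im)
im,K,W=cam("scene"); save("s2",im,3,(180,120,380,320))
go(482,-377,226)
E
```

```text
shift [ -48.4 -569.9 -213.2] turn None q6 -1.09 dist 610 pos [610.7 180.2  12.7] yaw 162.1
```

View pics/w2.png

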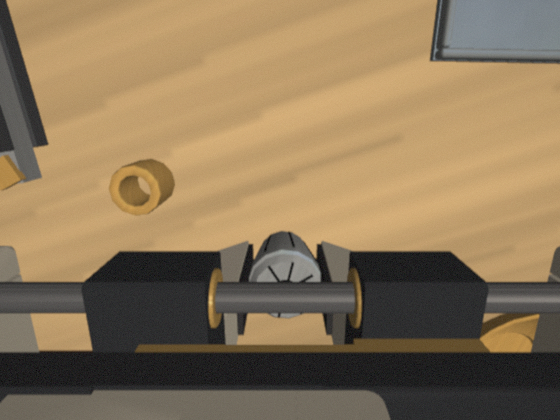

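View pics/s2.png

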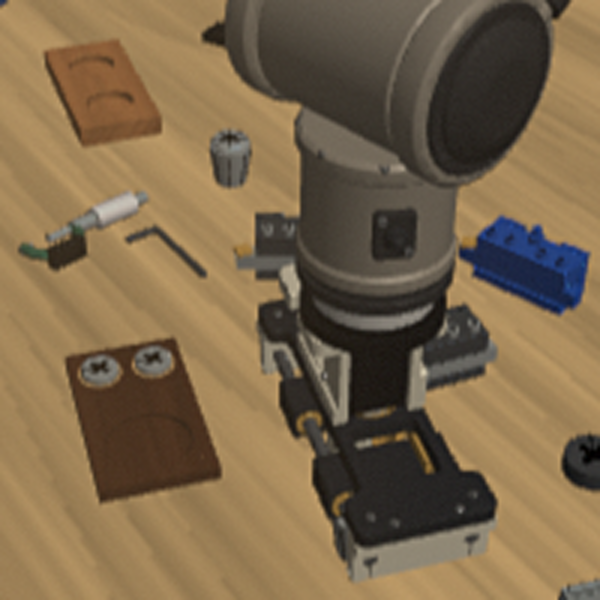

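play_rows:
  moves: [255,0,0,-5,0,255,0,0,-15,0,255,0,0,-40,0,255,0,0,-80,0,255,0,0,-120,0,255,0,0,-160,0,255,0,0,-200,0,255,0,0,-213,0]

```text
time: 3.98
tool_pos: [612.8, 180.9, 234.1]
tcp_rot: [3.136, 0.01, 2.83]
contact_force: [-0.0, -0.1, -0.8]
grip_width: 32.1
```

```bash
python3 - <<'E'
from h import *
im,K,W=cam("wrist"); save("w3",im)
im,K,W=cam("top")
P=ray(K,W,[[398.7,207.7],[422.3,213.7]],14); d=P[0]-P[1]; print(P,np.linalg.norm(d),np.degrees(np.arctan2(d[1],d[0])))
a=np.degrees(np.arctan2(d[1],d[0]))
# jaws (tool y = yaw-90) along rack x = a-90 -> yaw = a
go(P[:,0].mean(),P[:,1].mean(),226,a)
E
```

```text
[[ 492.27109138 -347.00237672   14.        ]
 [ 475.14438921 -412.62508667   14.        ]] 67.82082267266463 75.37280353593607
shift [ -49.5 -572.9    2.6] turn 86.8 q6 -1.09 dist 575 pos [612.2 180.7 230.6] yaw 162.1
```

View pics/w3.png

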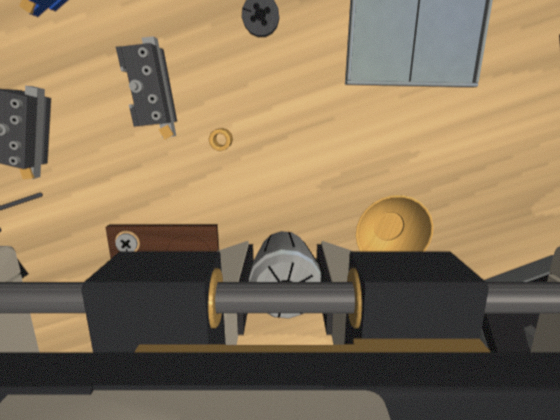

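play_rows:
  moves: [255,-50,-573,0,87,255,-50,-573,0,87,255,-50,-573,0,87,255,-50,-573,0,87,255,-50,-573,0,87,255,-50,-573,0,87,255,-50,-573,0,87,255,-50,-573,0,87]

```text
time: 4.75
tool_pos: [534.6, -145.9, 223.8]
tcp_rot: [-3.139, -0.002, 1.824]
contact_force: [0.9, -0.1, -1.2]
grip_width: 31.7
```

```bash
python3 - <<'E'
from h import *
go(484,-380,226,75.4)
E
```

```text
shift [-213.9 -107.6   -2.4] turn 29.1 q6 -0.66 dist 239 pos [ 534.6 -145.9  223.8] yaw 104.5
```

play_rows:
  moves: [255,-214,-108,0,29,255,-214,-108,0,29,255,-214,-108,0,29,255,-214,-108,0,29,255,-214,-108,0,29,255,-214,-108,0,29,255,-214,-108,0,29,255,-214,-108,0,29]

```text
time: 5.42
tool_pos: [485.3, -380.0, 223.1]
tcp_rot: [-3.138, -0.003, 1.32]
contact_force: [0.2, 0.7, -1.6]
grip_width: 32.4
```

```bash
python3 - <<'E'
from h import *
im,K,W=cam("wrist"); save("w4",im); np.savez("w4",im=im,K=K,W=W)
go(484,-380,226,75.4)
P=np.array([[ 492.3,-347,18],[ 475.1,-412.6 ,18]]);print(proj(K,W,P))
E
```

```text
shift [-1.8 -1.6 -2.4] turn 0.4 q6 -0.54 dist 3 pos [ 486.  -378.7  223.6] yaw 75.8
[[284.48848743 149.41422217]
 [284.15730963 210.5889055 ]]
```

View pics/w4.png

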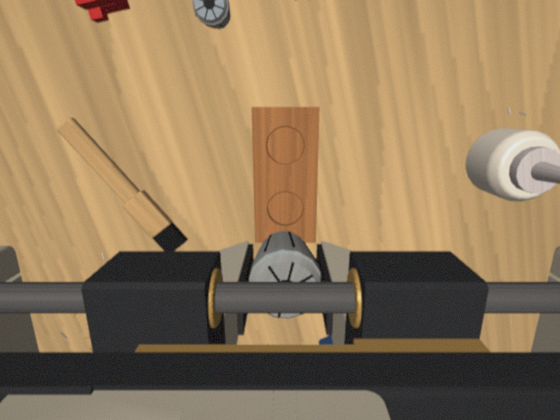

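```bash
python3 - <<'E'
from h import *
d=np.load("w4.npz");K,W=d["K"],d["W"]
P=ray(K,W,[[285,145],[285.5,207.5]],18);print(P,np.linalg.norm(P[0]-P[1]))
v=P[0]-P[1]; print(np.degrees(np.arctan2(v[1],v[0])))
go(P[1,0],P[1,1],30)
E
```

```text
[[ 493.97662254 -342.64140024   18.        ]
 [ 477.44240038 -409.4920615    18.        ]] 68.86502314722298
76.10778880476336
shift [-3.250e+01 -1.000e-01  1.935e+02] turn None q6 -0.54 dist 196 pos [ 486.  -378.7  223.6] yaw 75.8
```

play_rows:
  moves: [255,-15,0,30,0,255,-25,0,65,0,255,-33,0,100,0,255,-33,0,130,0,255,-33,0,150,0,255,-33,0,163,0,255,-33,0,166,0,255,-33,0,166,0]

```text
time: 6.13
tool_pos: [478.8, -409.0, 58.4]
tcp_rot: [-3.139, -0.002, 1.325]
contact_force: [-0.7, 1.4, -1.3]
grip_width: 32.0
```

```bash
python3 - <<'E'
from h import *
im,K,W=cam("wrist"); save("w5",im); np.savez("w5",im=im,K=K,W=W)
go(477.4,-410,30)
im,K,W=cam("scene"); save("s5",im,4,(170,110,300,230))
E
```

```text
shift [-0.6 -1.9 29.8] turn None q6 -0.58 dist 30 pos [ 479.4 -409.9   59.8] yaw 75.9
```

View pics/w5.png

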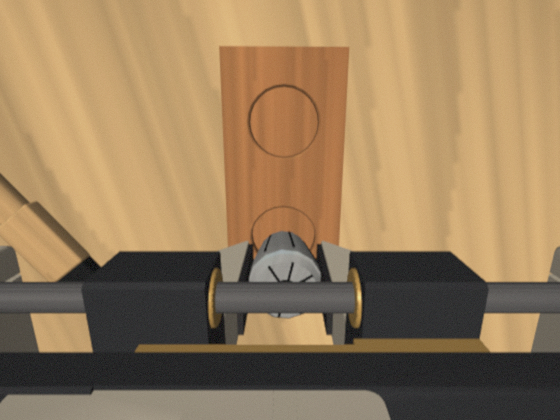

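View pics/s5.png

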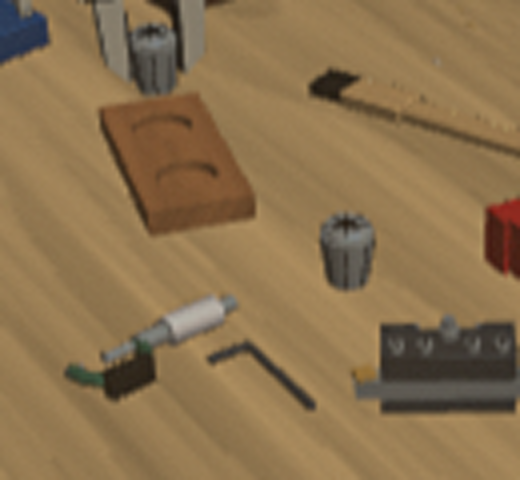

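```bash
python3 - <<'E'
from h import *
d=np.load("w5.npz");K,W=d["K"],d["W"]
P=ray(K,W,[[284,121],[284,206.5],[283.5,85.5],[284,157]],18)
print(P)
u=np.array([np.cos(np.radians(75.9)),np.sin(np.radians(75.9))])
print("pocket near",P[0,:2],"far via near",P[0,:2]-70*u,"far via edge",P[1,:2]-20*u, "diam", np.linalg.norm(P[2]-P[3]))
E
```

```text
[[ 494.31235959 -342.92554945   18.        ]
 [ 482.01418998 -391.83810152   18.        ]
 [ 498.68105521 -324.41832554   18.        ]
 [ 489.34031375 -362.70048009   18.        ]]
pocket near [ 494.31235959 -342.92554945] far via near [ 477.25930877 -410.81659052] far via edge [ 477.14188975 -411.23554182] diam 39.40523832677796
```

play_rows:
  moves: [255,-2,-2,10,0,255,-2,-2,20,0,255,-2,-2,28,0,255,-2,-2,32,0,255,-2,-2,34,0,255,-2,-2,35,0,255,-2,-2,36,0,255,-2,-2,36,0]

```text
time: 6.9
tool_pos: [476.5, -412.7, 23.7]
tcp_rot: [3.141, 0.0, 1.324]
contact_force: [-1.1, -0.3, -2.0]
grip_width: 31.8
```

play_rows:
  moves: [255,0,0,1,0,255,0,0,1,0,255,0,0,1,0,255,0,0,1,0]

```text
time: 7.23
tool_pos: [476.4, -412.7, 22.9]
tcp_rot: [3.141, 0.0, 1.324]
contact_force: [0.7, 0.6, -1.5]
grip_width: 31.6
```

```bash
python3 - <<'E'
from h import *
for i in range(3): print(np.round(bot.get_obs()["tool_pos"],1),np.round(bot.get_obs()["contact_force"],1))
im,K,W=cam("scene"); save("s6",im,4,(170,110,300,230))
E
```

```text
[ 476.4 -412.7   22.9] [ 0.7  0.6 -1.5]
[ 476.4 -412.7   22.9] [ 0.7  0.6 -1.5]
[ 476.4 -412.7   22.9] [ 0.7  0.6 -1.5]
```

View pics/s6.png

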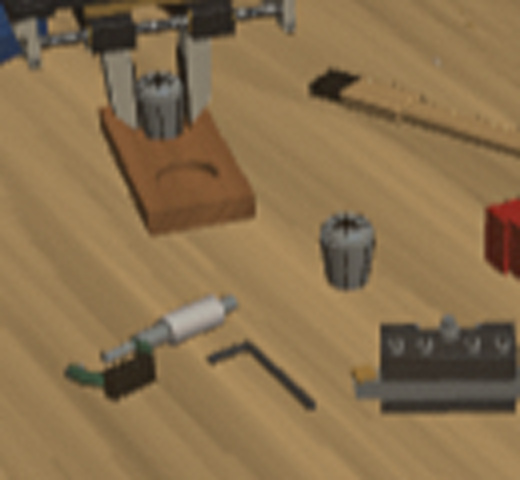

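In the pocket, about 0.5 mm from the floor. I'll ease it down 1 mm and watch the force.

play_rows:
  moves: [255,0,0,0.5,0,255,0,0,0.5,0,255,0,0,1,0,255,0,0,1,0,255,0,0,1,0]

```text
time: 7.7
tool_pos: [476.4, -412.8, 22.6]
tcp_rot: [3.141, 0.0, 1.324]
contact_force: [-2.2, 1.1, 5.0]
grip_width: 31.8
```

play_rows:
  moves: [80,0,0,0,0,80,0,0,0,0,80,0,0,0,0,80,0,0,0,0,80,0,0,0,0,80,0,0,-5,0,80,0,0,-20,0,80,0,0,-50,0]

```text
time: 8.37
tool_pos: [474.8, -410.9, 69.0]
tcp_rot: [-3.136, -0.004, 1.324]
contact_force: [0.1, -0.2, -0.5]
grip_width: 62.9
```

```bash
python3 - <<'E'
from h import *
im,K,W=cam("wrist"); save("w7",im)
im,K,W=cam("scene"); save("s7",im,4,(170,110,300,230))
go(458,-200,226)
E
```

```text
shift [ 202.5  -71.2 -150.9] turn None q6 -0.59 dist 262 pos [ 478.4 -414.7   76.5] yaw 75.8
```

View pics/s7.png

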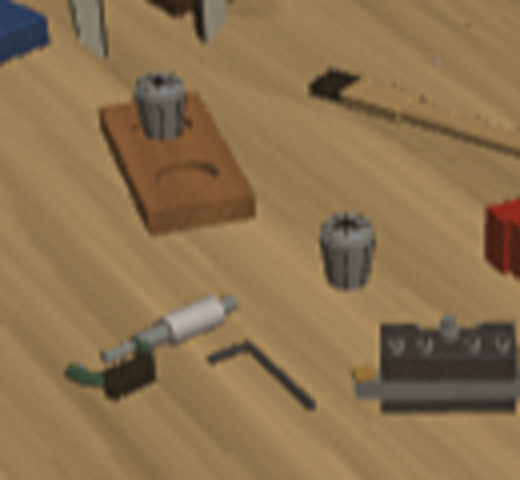

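play_rows:
  moves: [80,0,0,-40,0,80,30,-10,-70,0,80,60,-20,-100,0,80,95,-33,-120,0,80,130,-45,-130,0,80,165,-57,-130,0,80,200,-70,-130,0,80,202,-71,-130,0]

```text
time: 9.13
tool_pos: [455.8, -193.9, 202.2]
tcp_rot: [-3.14, -0.002, 1.327]
contact_force: [-0.2, 0.8, 0.5]
grip_width: 62.8
```

```bash
python3 - <<'E'
from h import *
im,K,W=cam("wrist"); save("w8",im); np.savez("w8",im=im,K=K,W=W)
print(proj(K,W,[[458,-200,40]]))
E
```

```text
[[289.15383535 194.81773781]]
```

View pics/w8.png

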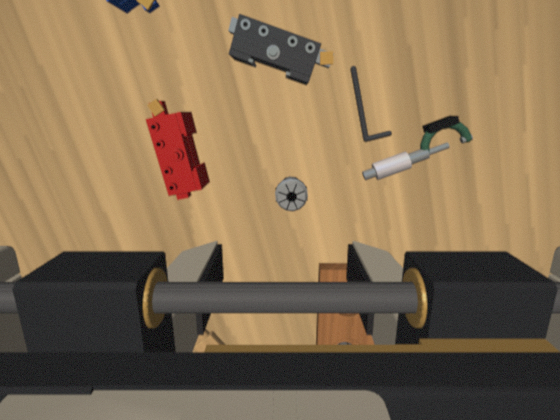

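```bash
python3 - <<'E'
from h import *
d=np.load("w8.npz");K,W=d["K"],d["W"]
P=ray(K,W,[291.5,195],39)[0]; print(P); go(P[0],P[1],12)
E
```

```text
[ 460.12985427 -200.97344269   39.        ]
shift [ -3.9   4.7 190.2] turn None q6 -0.32 dist 190 pos [ 456.5 -196.2  202.2] yaw 76.1
```

play_rows:
  moves: [80,-4,5,40,0,80,-4,5,80,0,80,-4,5,115,0,80,-4,5,145,0,80,-4,5,170,0,80,-4,5,184,0,80,-4,5,190,0,80,-4,5,190,0]

```text
time: 9.85
tool_pos: [460.2, -204.9, 10.3]
tcp_rot: [-3.139, -0.001, 1.323]
contact_force: [0.3, 0.5, 0.5]
grip_width: 63.0
```

play_rows:
  moves: [255,0,0,0,0,255,0,0,0,0,255,0,0,0,0,255,0,0,0,0,255,0,0,0,0,255,0,0,0,0,255,0,0,0,0,255,0,0,0,0]

```text
time: 10.52
tool_pos: [460.9, -204.6, 12.3]
tcp_rot: [3.141, 0.0, 1.324]
contact_force: [-2.4, 0.2, 5.7]
grip_width: 31.8
```

play_rows:
  moves: [255,0,0,-4,0,255,0,0,-12,0,255,0,0,-30,0,255,0,0,-60,0,255,0,0,-90,0,255,-35,0,-110,0,255,-70,0,-110,0,255,-100,0,-110,0]

```text
time: 11.18
tool_pos: [436.8, -303.4, 124.1]
tcp_rot: [3.138, 0.002, 1.325]
contact_force: [0.2, 0.1, -2.1]
grip_width: 31.8
```

```bash
python3 - <<'E'
from h import *
go(494.3,-343,60,75.9)
im,K,W=cam("wrist"); save("w9",im); np.savez("w9",im=im,K=K,W=W)
E
```

```text
shift [-24.3  65.1  64.5] turn 0.0 q6 -0.51 dist 95 pos [ 436.8 -303.4  124.1] yaw 75.9
```

View pics/w9.png

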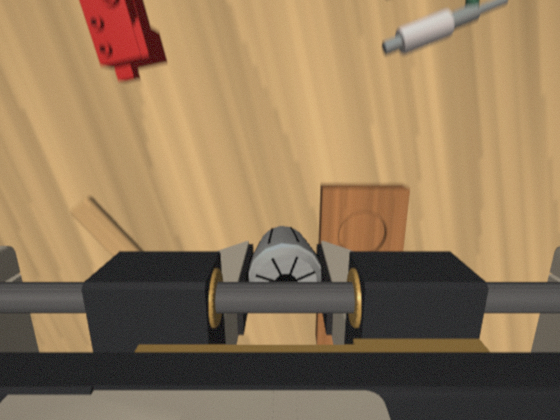

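play_rows:
  moves: [255,-10,25,0,0,255,-20,50,5,0,255,-27,65,20,0,255,-27,65,40,0,255,-27,65,58,0,255,-27,65,64,0,255,-27,65,64,0,255,-27,65,64,0]

```text
time: 11.9
tool_pos: [492.9, -343.4, 58.2]
tcp_rot: [3.141, -0.0, 1.324]
contact_force: [-0.4, -0.0, -1.2]
grip_width: 31.8
```

```bash
python3 - <<'E'
from h import *
go(493.7,-345.5,23)
im,K,W=cam("wrist"); save("w10",im); np.savez("w10",im=im,K=K,W=W)
im,K,W=cam("scene"); save("s10",im,4,(170,110,300,230))
E
```

```text
shift [-1.8  1.3 35.2] turn None q6 -0.49 dist 35 pos [ 492.9 -343.4   58.2] yaw 75.8
```

View pics/w10.png

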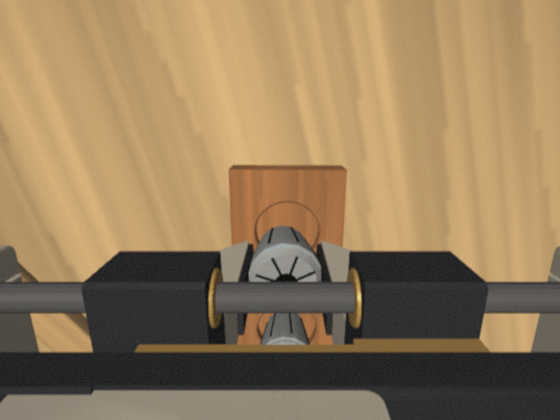

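View pics/s10.png

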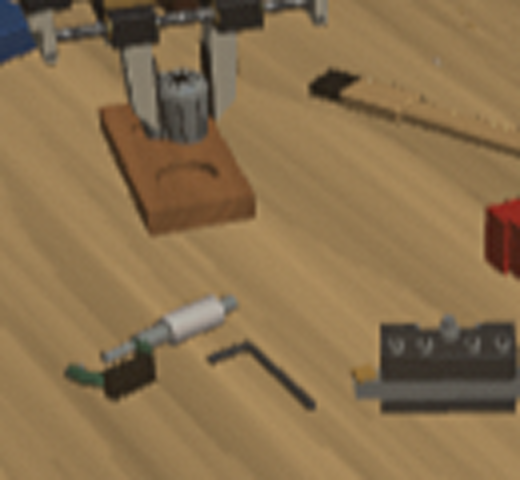

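```bash
python3 - <<'E'
from h import *
d=np.load("w10.npz");K,W=d["K"],d["W"]
u=np.array([np.cos(np.radians(75.9)),np.sin(np.radians(75.9))])
P=ray(K,W,[287.5,201],18)[0,:2]; print(P,P-20*u)
E
```

```text
[ 499.11763295 -323.48007696] [ 494.24533271 -342.87751727]
```

play_rows:
  moves: [255,-2,1,12,0,255,-2,1,24,0,255,-2,1,31,0,255,-2,1,34,0,255,-2,1,35.5,0,255,-2,1,36.5,0,255,-2,1,36.5,0,255,-2,1,36.5,0]

```text
time: 12.67
tool_pos: [492.3, -345.2, 22.2]
tcp_rot: [-3.14, -0.001, 1.324]
contact_force: [-6.8, 3.6, 13.0]
grip_width: 31.4
```

play_rows:
  moves: [255,0,0,-0.7,0,255,0,0,-0.7,0]

```text
time: 12.83
tool_pos: [492.7, -345.4, 22.3]
tcp_rot: [-3.14, -0.0, 1.324]
contact_force: [-3.9, 2.3, 7.8]
grip_width: 31.5
```

play_rows:
  moves: [80,0,0,-0.7,0,80,0,0,-0.7,0,80,0,0,-0.7,0,80,0,0,-0.7,0,80,0,0,-0.7,0,80,0,0,-5,0,80,0,0,-20,0,80,0,0,-50,0]

```text
time: 13.5
tool_pos: [491.5, -344.2, 69.3]
tcp_rot: [-3.135, -0.003, 1.324]
contact_force: [-1.2, -0.1, 0.9]
grip_width: 63.1
```

```bash
python3 - <<'E'
from h import *
print(bot.get_obs()["contact_force"])
im,K,W=cam("scene"); save("s11",im,4,(170,110,300,230))
go(475,-69,226)
E
```

```text
[-1.20263423 -0.0865068   0.89749068]
shift [ 264.4  -86.5 -149.6] turn None q6 -0.49 dist 316 pos [ 494.9 -347.    77.5] yaw 75.8
```

View pics/s11.png

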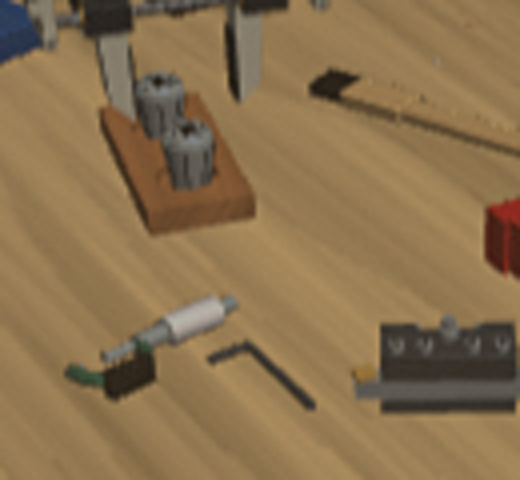

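```bash
python3 - <<'E'
from h import *
im,K,W=cam("top")
for a,b in [((620,235),(568,315)),((444,230),(425,321))]:
    P=ray(K,W,np.array([a,b])/3+[100,120],16); v=P[0]-P[1]; print(P[:,:2],np.linalg.norm(v),np.degrees(np.arctan2(v[1],v[0])))
    ang=np.degrees(np.arctan2(v[1],v[0]))
go(475,-69,226,ang)
go(475,-69,226,-32)
E
```

```text
[[519.08533886 -88.94314289]
 [444.12413752 -39.79847799]] 89.63470194937624 -33.2489029287553
[[524.15019621  75.32865136]
 [438.9068136   92.50544812]] 86.95675146316799 -11.392711541290208
shift [ 264.5  -86.9 -151.2] turn 87.2 q6 -0.49 dist 317 pos [ 495.5 -347.6   76.4] yaw 75.8
shift [ 264.5  -86.9 -151.2] turn -72.2 q6 -0.49 dist 317 pos [ 495.5 -347.6   76.4] yaw 75.8
```

play_rows:
  moves: [0,0,0,-40,-7,0,10,0,-80,-14,0,45,-15,-110,-21,0,85,-28,-130,-28,0,125,-41,-130,-35,0,165,-54,-130,-42,0,205,-67,-130,-49,0,240,-80,-130,-56]

```text
time: 14.27
tool_pos: [474.7, -99.0, 202.2]
tcp_rot: [3.141, 0.001, 2.307]
contact_force: [1.7, 0.1, -0.3]
grip_width: 92.0
```

```bash
python3 - <<'E'
from h import *
go(475,-69,226,147)
E
```

```text
shift [ 22.   20.3 -23.8] turn -14.8 q6 -1.1 dist 38 pos [474.7 -99.  202.2] yaw 132.2
```

play_rows:
  moves: [0,11,10,0,-7,0,22,20,0,-15,0,22,20,0,-15,0,22,20,0,-15]

```text
time: 14.6
tool_pos: [475.4, -70.6, 202.0]
tcp_rot: [-3.142, 0.0, 2.563]
contact_force: [0.2, 0.5, 1.4]
grip_width: 92.0
```

```bash
python3 - <<'E'
from h import *
im,K,W=cam("wrist"); save("w12",im); np.savez("w12",im=im,K=K,W=W)
go(475,-69,226,147)
E
```

```text
shift [  1.6   1.7 -24.1] turn -0.3 q6 -1.3 dist 24 pos [475.5 -71.3 201.9] yaw 146.7
```

View pics/w12.png

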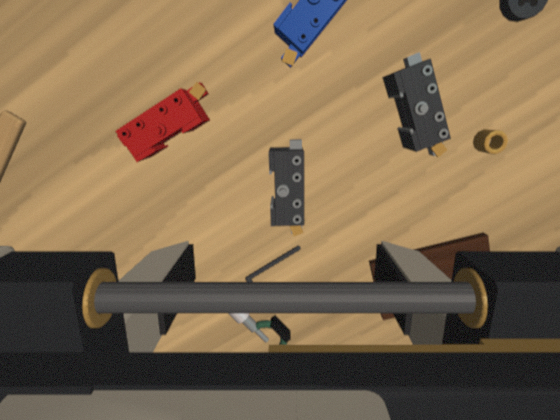

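```bash
python3 - <<'E'
from h import *
d=np.load("w12.npz"); save("w12z",d["im"],6,(240,130,340,240))
E
```

```text
(no output)
```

View pics/w12z.png

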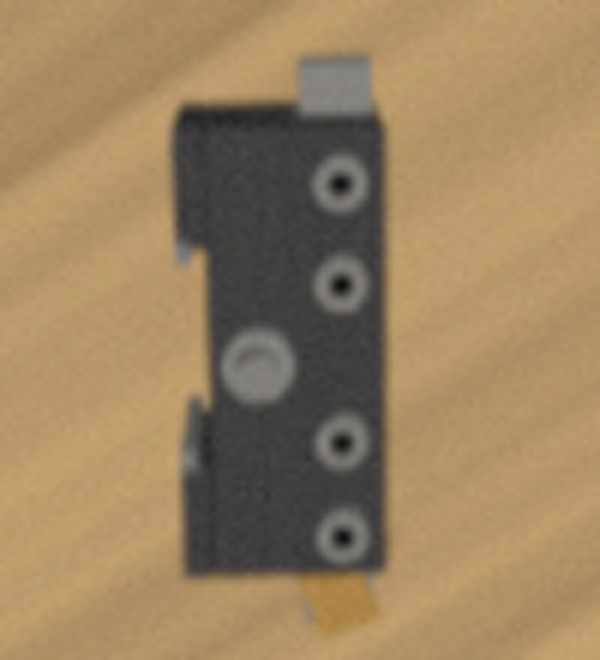

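```bash
python3 - <<'E'
from h import *
d=np.load("w12.npz");K,W=d["K"],d["W"]
R=Rn.from_euler("xyz",bot.get_obs()["tcp_rot"]).as_matrix();p=bot.get_obs()["tool_pos"]
f=lambda x,y:(240+x/6,130+y/6)
Q=ray(K,W,[f(383,124),f(383,572),f(210,325),f(188,572)],38)
T=(Q-p)@R; print(np.round(T,1)); print(np.linalg.norm(Q[0]-Q[1]))
E
```

```text
[[ 37.7  18.5 163.9]
 [-36.7  19.8 164. ]
 [  5.4  -8.9 163.9]
 [-36.8 -12.8 164. ]]
74.44737220667984
```

play_rows:
  moves: [80,0.5,5,40,0,80,0.5,5,80,0,80,0.5,5,115,0,80,0.5,5,145,0,80,0.5,5,168,0,80,0.5,5,182,0,80,0.5,5,189,0,80,0.5,5,189,0]

```text
time: 15.32
tool_pos: [476.9, -67.3, 11.4]
tcp_rot: [-3.141, -0.003, 2.56]
contact_force: [0.8, 0.6, 0.1]
grip_width: 63.5
```

```bash
python3 - <<'E'
from h import *
o=bot.get_obs();print(o["tool_pos"],o["grip_width"])
im,K,W=cam("wrist"); save("w13",im)
E
```

```text
[476.87048185 -67.26326496  11.44104401] 63.471702860807525
```

View pics/w13.png

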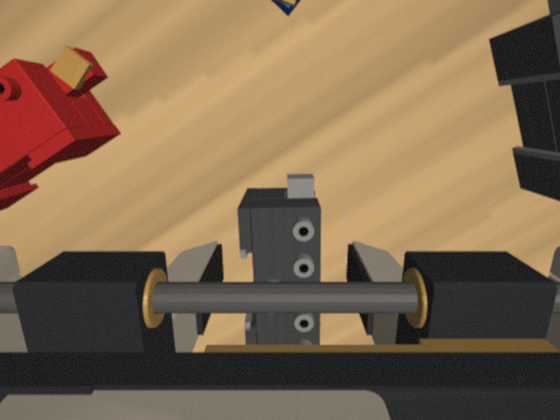

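play_rows:
  moves: [255,0,0,0,0,255,0,0,0,0,255,0,0,0,0,255,0,0,0,0,255,0,0,0,0,255,0,0,0,0,255,0,0,0,0,255,0,0,0,0]

```text
time: 16.03
tool_pos: [477.8, -66.6, 13.3]
tcp_rot: [3.141, 0.001, 2.563]
contact_force: [-1.1, -0.5, 5.9]
grip_width: 28.8
```

play_rows:
  moves: [255,0,0,-3,0,255,0,0,-10,0,255,0,0,-25,0,255,0,0,-50,0,255,0,0,-80,0,255,0,0,-105,0,255,0,0,-110,0,255,0,0,-110,0]

```text
time: 16.7
tool_pos: [478.4, -66.7, 124.1]
tcp_rot: [3.141, 0.003, 2.563]
contact_force: [0.7, 1.4, -5.9]
grip_width: 28.9
```

```bash
python3 - <<'E'
from h import *
im,K,W=cam("wrist"); save("w14",im); np.savez("w14",im=im,K=K,W=W)
im,K,W=cam("top"); save("top14",im,6,(110,170,190,245))
im,K,W=cam("scene"); save("s14",im,3,(230,130,430,320))
go(500,358,200)
E
```

```text
shift [212.5 367.9 -78.4] turn None q6 -1.29 dist 432 pos [476.4 -66.2 121.2] yaw 146.8
```

View pics/w14.png

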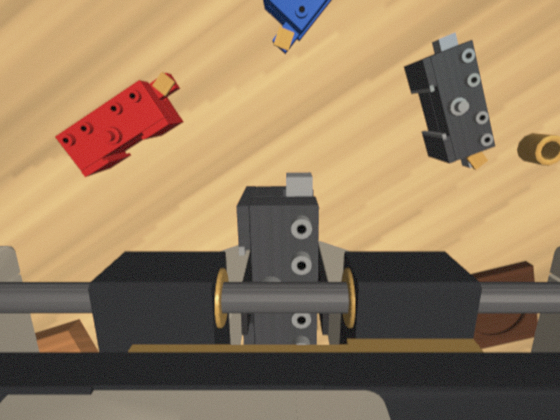

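View pics/s14.png

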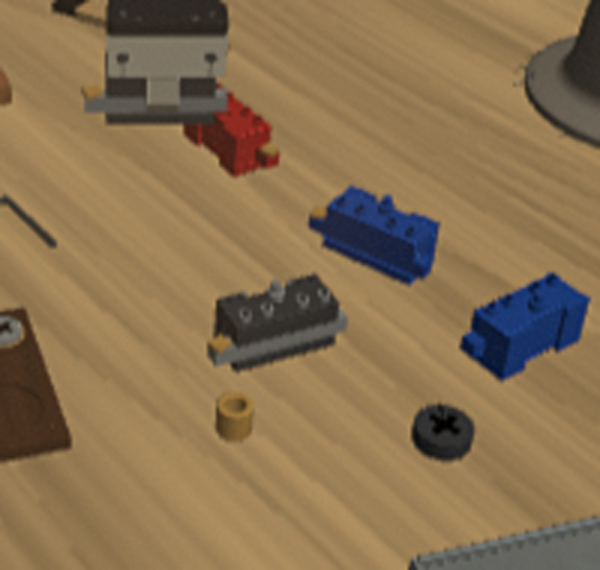

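View pics/top14.png

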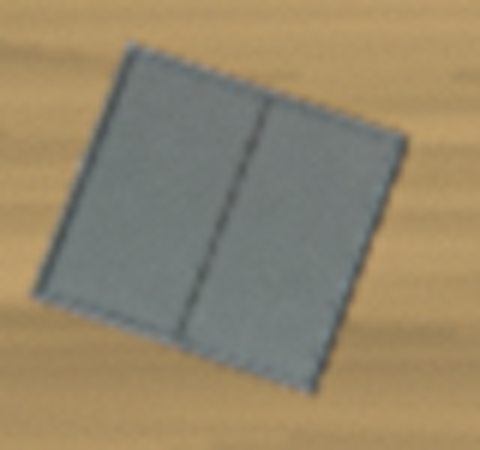

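```bash
python3 - <<'E'
from h import *
im,K,W=cam("top")
P=ray(K,W,np.array([(131,43),(406,136),(316,392),(36,295)])/6+[110,170],12)[:,:2]
print(P,[np.linalg.norm(P[i]-P[(i+1)%4]) for i in range(4)])
v=(P[3]-P[0]+P[2]-P[1]); a=np.degrees(np.arctan2(v[1],v[0])); v2=(P[0]-P[1]+P[3]-P[2]);b=np.degrees(np.arctan2(v2[1],v2[0]))
c=P.mean(0); print(c,a,b)
go(c[0],c[1],200,a)
E
```

```text
[[581.11008619 402.53813702]
 [536.58535999 272.72564087]
 [416.7528822  311.19449158]
 [462.17019041 441.86465329]] [np.float64(137.23605721536975), np.float64(125.85577145267425), np.float64(138.33807519134493), np.float64(125.27279708746877)]
[499.1546297  357.08073069] 161.9536686122731 70.95072295895329
shift [212.8 366.7 -78.5] turn -15.1 q6 -1.29 dist 431 pos [476.4 -66.2 121. ] yaw 146.8
```

play_rows:
  moves: [255,10,15,-30,-2,255,30,45,-60,-4,255,50,80,-70,-6,255,70,115,-75,-8,255,90,150,-75,-10,255,110,185,-75,-12,255,130,220,-75,-14,255,150,255,-75,-15]

```text
time: 17.57
tool_pos: [490.6, 230.9, 196.1]
tcp_rot: [-3.14, -0.003, 2.827]
contact_force: [2.3, -0.4, -4.9]
grip_width: 29.0
```

```bash
python3 - <<'E'
from h import *
go(499,357,200,161.5)
E
```

```text
shift [ 31.1 122.5  -4. ] turn 0.4 q6 -0.96 dist 126 pos [490.6 230.9 196.1] yaw 161.9
```

play_rows:
  moves: [255,10,40,0,0,255,20,80,0,0,255,31,122,0,0,255,31,122,0,0,255,31,122,0,0]

```text
time: 17.98
tool_pos: [498.8, 356.7, 194.9]
tcp_rot: [-3.139, -0.003, 2.828]
contact_force: [-0.3, -1.0, -4.7]
grip_width: 29.0
```

```bash
python3 - <<'E'
from h import *
im,K,W=cam("wrist"); save("w15",im); np.savez("w15",im=im,K=K,W=W)
go(499,357,200,161.5)
E
```

```text
shift [ 0.7  1.9 -4.7] turn 0.5 q6 -0.76 dist 5 pos [499.1 354.9 195.3] yaw 162.0
```

View pics/w15.png

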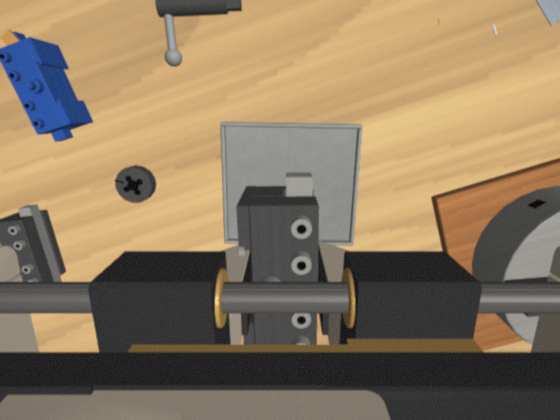

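```bash
python3 - <<'E'
from h import *
d=np.load("w15.npz");K,W=d["K"],d["W"];save("w15z",d["im"],4,(205,110,375,255))
P=ray(K,W,[(221.5,123),(361,125.5),(354,244),(226,243)],12)[:,:2]
print(P,[round(np.linalg.norm(P[i]-P[(i+1)%4]),1) for i in range(4)]); c=P.mean(0)
for a,b in [(3,0),(2,1),(0,1),(3,2)]:
    v=P[b]-P[a]; print(np.degrees(np.arctan2(v[1],v[0])))
print(c); go(c[0],c[1],60)
E
```

```text
[[420.21142419 316.79433368]
 [464.56508433 445.84601084]
 [582.9236749  407.54062349]
 [539.38101606 276.54695934]] [np.float64(136.5), np.float64(124.4), np.float64(138.0), np.float64(125.8)]
161.33853317550916
162.06642646128068
71.03271069504825
71.6130493848732
[501.77029987 361.68198184]
shift [ -0.8   7.7 135.3] turn None q6 -0.76 dist 135 pos [499.1 354.9 195.3] yaw 162.0
```

View pics/w15z.png

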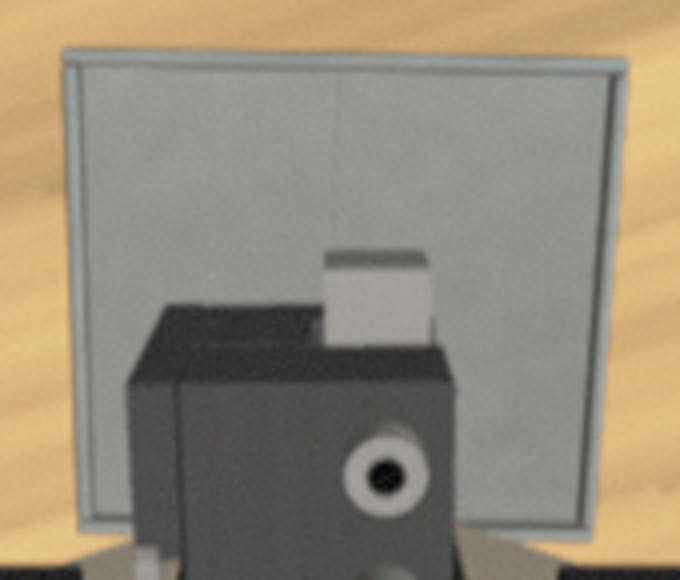

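play_rows:
  moves: [255,2,20,15,0,255,2.5,40,40,0,255,2.5,40.5,75,0,255,2.5,40.5,105,0,255,2.5,40.5,125,0,255,2.5,40.5,133,0,255,2.5,40.5,135,0,255,2.5,40.5,135,0]

```text
time: 18.7
tool_pos: [510.9, 393.0, 63.0]
tcp_rot: [-3.141, -0.0, 2.823]
contact_force: [0.5, -0.2, -4.7]
grip_width: 28.7
```

```bash
python3 - <<'E'
from h import *
im,K,W=cam("wrist"); save("w16",im); np.savez("w16",im=im,K=K,W=W)
go(511.8+.8-2.9,391.8+2.4+.9,17,161.5)
im,K,W=cam("scene"); save("s16",im,3,(320,250,520,410))
im,K,W=cam("top"); save("top16",im,6,(90,150,210,245))
E
```

```text
shift [ 2.1  0.9 47.2] turn 0.3 q6 -0.72 dist 47 pos [511.4 393.6  64.2] yaw 161.8
```

View pics/w16.png

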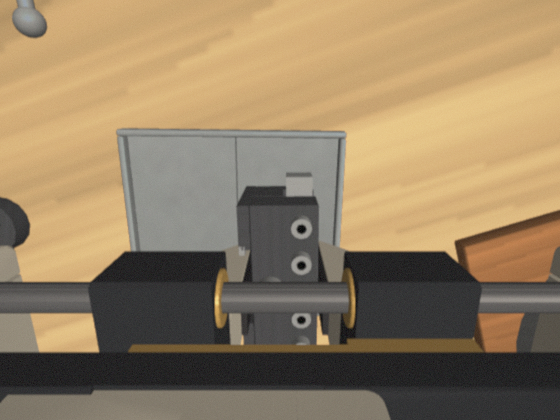

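View pics/s16.png

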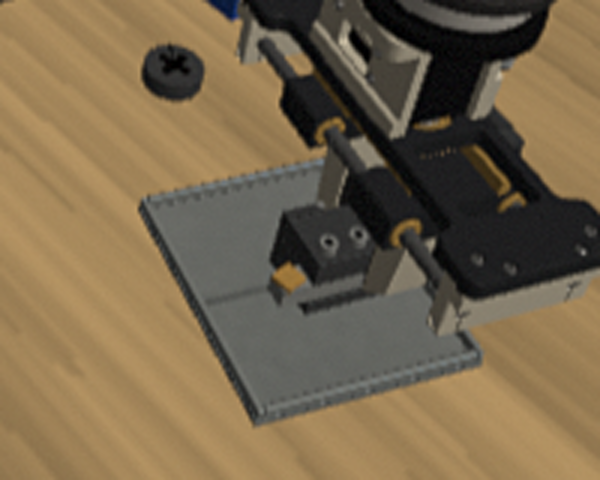

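```bash
python3 - <<'E'
from h import *
d=np.load("w16.npz");K,W=d["K"],d["W"];o=bot.get_obs()
R=Rn.from_euler("xyz",o["tcp_rot"]).as_matrix()
Q=ray(K,W,[(118,130),(345,132),(236.5,138),(236.5,190),(340,248),(131,248)],12)
print(np.round((Q-o["tool_pos"])@R,1))
E
```

```text
[[  63.4 -101.6   52.6]
 [  62.    35.1   52.9]
 [  58.6  -30.5   52.8]
 [  26.3  -31.8   52.8]
 [ -13.3   35.3   53.1]
 [ -13.1 -103.4   52.7]]
```

play_rows:
  moves: [255,1.5,3,15,0,255,1.5,3,28,0,255,1.5,3,36,0,255,1.5,3,41,0,255,1.5,3,43.5,0,255,1.5,3,44.5,0,255,1.5,3,44.5,0,255,1.5,3,44.5,0]

```text
time: 19.52
tool_pos: [510.3, 397.4, 19.1]
tcp_rot: [3.141, 0.001, 2.825]
contact_force: [0.4, 0.7, -4.6]
grip_width: 28.6
```

play_rows:
  moves: [255,0,0,0.5,0,255,0,0,1,0,255,0,0,1.5,0,255,0,0,1.5,0,255,0,0,1.5,0]

```text
time: 19.93
tool_pos: [510.1, 397.3, 17.4]
tcp_rot: [3.141, 0.0, 2.825]
contact_force: [-1.9, 0.2, -2.2]
grip_width: 28.8
```

play_rows:
  moves: [255,0,0,0.4,0,255,0,0,0.4,0,255,0,0,0.4,0]

```text
time: 20.18
tool_pos: [510.1, 397.3, 17.3]
tcp_rot: [3.141, 0.001, 2.825]
contact_force: [-2.4, -1.6, 4.8]
grip_width: 28.7
```

play_rows:
  moves: [125,0,0,0,0,125,0,0,0,0,125,0,0,0,0,125,0,0,0,0,125,0,0,0,0,125,0,0,-6,0,125,0,0,-25,0,125,0,0,-60,0]

```text
time: 20.85
tool_pos: [507.7, 395.7, 73.5]
tcp_rot: [-3.136, -0.005, 2.824]
contact_force: [-0.0, 0.6, -0.1]
grip_width: 46.7
```

```bash
python3 - <<'E'
from h import *
im,K,W=cam("scene"); save("s17",im,3,(320,250,520,410))
go(478,77,226,168.6)
E
```

```text
shift [ -68.5 -315.4 -143.7] turn -6.8 q6 -0.71 dist 353 pos [512.  398.5  83.7] yaw 161.8
```

View pics/s17.png

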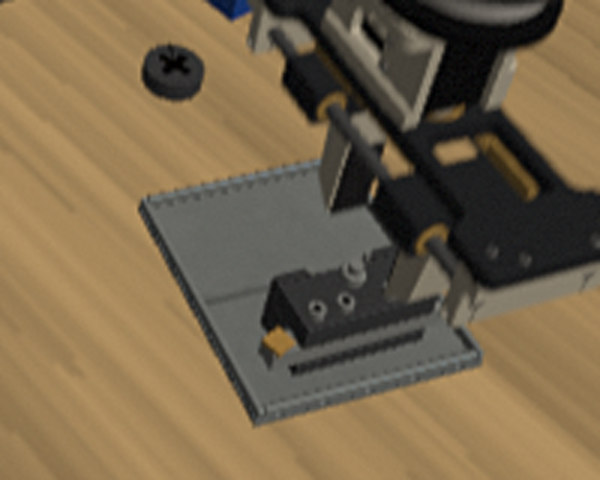

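play_rows:
  moves: [80,0,0,-35,0,80,-5,-20,-70,-2,80,-13,-60,-100,-4,80,-22,-100,-115,-6,80,-30,-140,-120,-7,80,-39,-180,-120,-7,80,-47,-220,-120,-7,80,-55,-258,-120,-7]

```text
time: 21.57
tool_pos: [482.0, 138.4, 197.5]
tcp_rot: [3.141, 0.002, 2.947]
contact_force: [0.6, -0.8, 0.2]
grip_width: 63.3
```

play_rows:
  moves: [80,-8,-38,0,0,80,-14,-58,0,0,80,-14,-58,0,0,80,-14,-58,0,0,80,-14,-58,0,0]

```text
time: 21.98
tool_pos: [485.0, 81.0, 196.9]
tcp_rot: [3.141, 0.001, 2.947]
contact_force: [0.3, -0.2, -0.2]
grip_width: 63.0
```

```bash
python3 - <<'E'
from h import *
im,K,W=cam("wrist"); save("w18",im); np.savez("w18",im=im,K=K,W=W)
go(478,77,226,168.6)
im,K,W=cam("scene"); save("s18",im,4,(350,280,500,400))
E
```

```text
shift [  5.9  -5.7 -29.3] turn 0.3 q6 -1.37 dist 30 pos [484.9  81.5 196.7] yaw 168.9
```

View pics/w18.png

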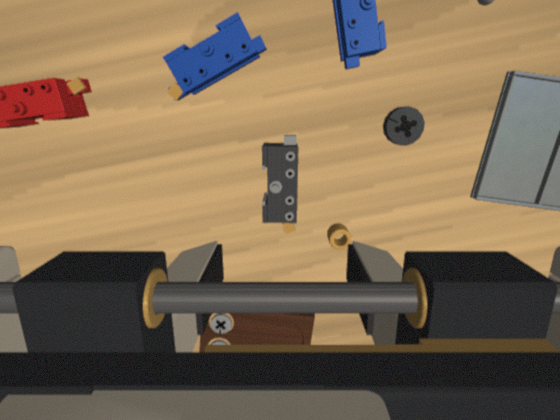

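View pics/s18.png

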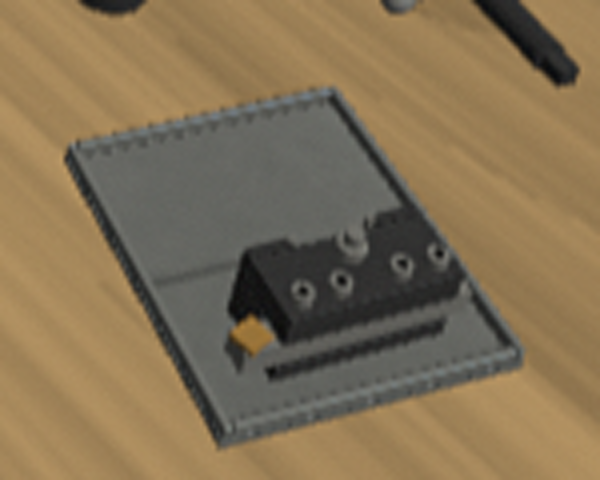

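```bash
python3 - <<'E'
from h import *
d=np.load("w18.npz"); save("w18z",d["im"],6,(230,125,330,240))
E
```

```text
(no output)
```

View pics/w18z.png

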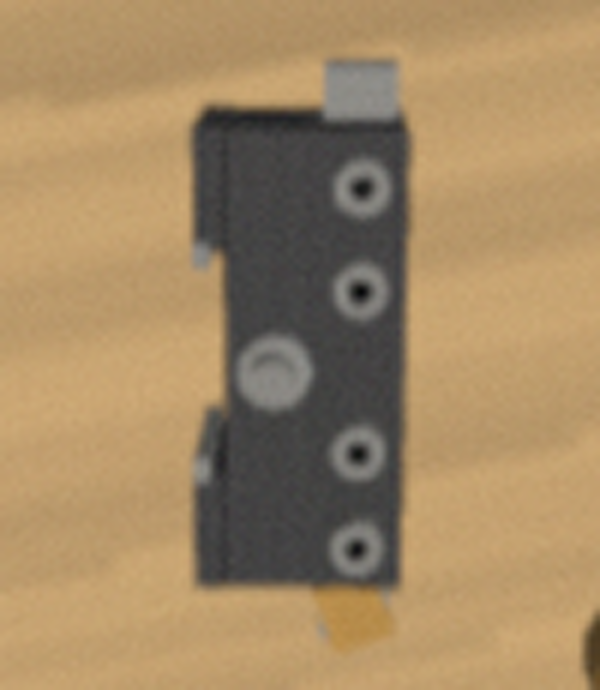

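```bash
python3 - <<'E'
from h import *
d=np.load("w18.npz");K,W=d["K"],d["W"];o=bot.get_obs()
R=Rn.from_euler("xyz",o["tcp_rot"]).as_matrix()
f=lambda x,y:(230+x/6,125+y/6)
Q=ray(K,W,[f(406,129),f(399,585),f(227,330),f(200,585)],38)
print(np.round((Q-o["tool_pos"])@R,1),o["tool_pos"])
E
```

```text
[[ 41.3  11.8 158.6]
 [-32.8  11.3 158.6]
 [  9.9 -16.3 158.6]
 [-32.7 -21.4 158.6]] [484.81231888  81.62607093 196.58955581]
```

play_rows:
  moves: [80,4,-2.5,40,0,80,4,-2.5,80,0,80,4,-2.5,115,0,80,4,-2.5,145,0,80,4,-2.5,166,0,80,4,-2.5,178,0,80,4,-2.5,183,0,80,4,-2.5,183,0]

```text
time: 22.75
tool_pos: [479.7, 79.7, 12.5]
tcp_rot: [-3.141, -0.002, 2.948]
contact_force: [-0.9, 0.8, -0.4]
grip_width: 62.9
```

play_rows:
  moves: [255,0,0,0,0,255,0,0,0,0,255,0,0,0,0,255,0,0,0,0,255,0,0,0,0,255,0,0,0,0,255,0,0,0,0,255,0,0,0,0]

```text
time: 23.42
tool_pos: [480.8, 78.9, 14.0]
tcp_rot: [3.141, 0.001, 2.947]
contact_force: [-0.4, 2.0, 6.9]
grip_width: 28.9
```

play_rows:
  moves: [255,0,0,-3,0,255,0,0,-10,0,255,0,0,-25,0,255,0,0,-50,0,255,0,0,-80,0,255,0,0,-115,0,255,0,0,-150,0,255,0,0,-170,0]

```text
time: 24.08
tool_pos: [481.1, 78.7, 187.3]
tcp_rot: [3.141, 0.004, 2.947]
contact_force: [2.1, 0.4, -2.8]
grip_width: 28.6
```

```bash
python3 - <<'E'
from h import *
im,K,W=cam("wrist"); save("w19",im)
c=np.array([500.5,359.5]); a=np.radians(161.6); tx=np.array([np.cos(a),np.sin(a)]);ty=np.array([np.sin(a),-np.cos(a)])
B=c-34*ty+2.5*ty+3*tx; print(B)
go(B[0],B[1],180,161.6)
E
```

```text
[487.7104273  330.55735274]
shift [ 43.9 248.   10. ] turn 7.2 q6 -1.37 dist 252 pos [482.7  78.8 189.9] yaw 168.8
```

View pics/w19.png

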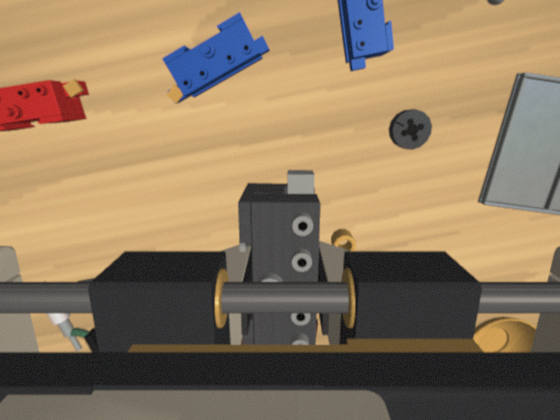

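play_rows:
  moves: [255,6,35,0,1,255,13,72,0,2,255,20,110,0,3.5,255,27,148,0,5,255,33,186,0,6,255,39,222,0,7,255,44,246,0,7,255,44,246,0,7]

```text
time: 24.8
tool_pos: [483.5, 333.0, 181.9]
tcp_rot: [3.141, -0.002, 2.829]
contact_force: [-0.9, -1.4, -4.7]
grip_width: 28.9
```

play_rows:
  moves: [255,0,0,35,0,255,0,0,70,0,255,0,0,95,0,255,0,0,112,0,255,0,0,122,0,255,0,0,124,0,255,0,0,124,0]

```text
time: 25.38
tool_pos: [484.7, 328.1, 59.1]
tcp_rot: [-3.141, -0.001, 2.824]
contact_force: [-0.5, -0.5, -2.2]
grip_width: 28.8
```

```bash
python3 - <<'E'
from h import *
im,K,W=cam("wrist"); save("w20",im); np.savez("w20",im=im,K=K,W=W)
go(487.7,330.6,18,161.6)
im,K,W=cam("scene"); save("s20",im,4,(350,280,500,400))
E
```

```text
shift [-1.6  2.7 42.1] turn 0.2 q6 -0.79 dist 42 pos [485.3 328.6  60.1] yaw 161.8
```

View pics/w20.png

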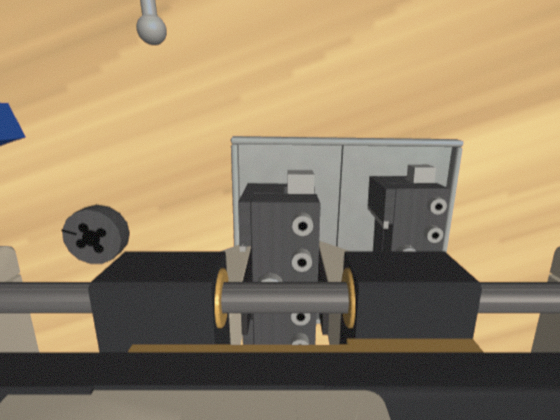

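View pics/s20.png

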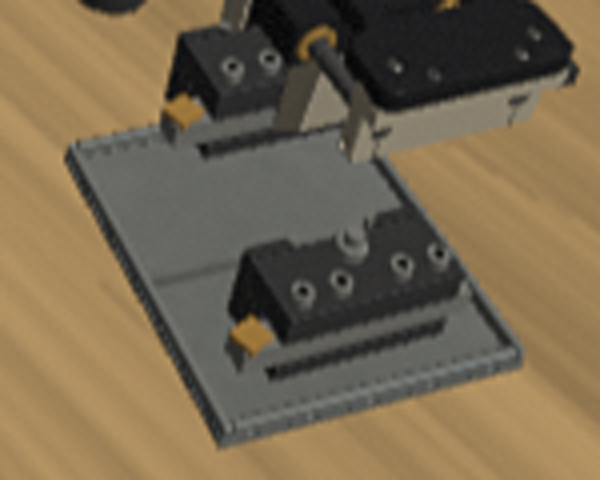

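```bash
python3 - <<'E'
from h import *
d=np.load("w20.npz");K,W=d["K"],d["W"];o=bot.get_obs()
R=Rn.from_euler("xyz",o["tcp_rot"]).as_matrix()
Q=ray(K,W,[(232,138),(461,141),(341.5,146),(340,190),(447,248),(236,248)],12)
print(np.round((Q-o["tool_pos"])@R,1))
E
```

```text
[[ 59.2 -32.3  48.5]
 [ 57.3 104.   48.7]
 [ 54.4  33.   48.6]
 [ 27.4  33.3  48.7]
 [-11.3 104.6  48.8]
 [-11.3 -32.7  48.6]]
```

play_rows:
  moves: [255,-3,3,14,0,255,-3,3,26,0,255,-3,3,33,0,255,-3,3,37,0,255,-3,3,39.5,0,255,-3,3,40.5,0,255,-3,3,40.5,0,255,-3,3,40.5,0]

```text
time: 26.15
tool_pos: [488.9, 330.7, 19.4]
tcp_rot: [3.141, 0.0, 2.825]
contact_force: [0.5, 0.3, -3.8]
grip_width: 28.8
```

play_rows:
  moves: [255,0,0,0.5,0,255,0,0,1,0,255,0,0,1,0,255,0,0,1,0]

```text
time: 26.48
tool_pos: [488.7, 330.6, 18.1]
tcp_rot: [3.141, 0.0, 2.825]
contact_force: [-0.7, 0.4, -2.5]
grip_width: 29.0
```

play_rows:
  moves: [255,0,0,0.4,0,255,0,0,0.6,0,255,0,0,0.6,0]

```text
time: 26.73
tool_pos: [488.7, 330.6, 18.1]
tcp_rot: [3.141, 0.0, 2.825]
contact_force: [-2.9, -1.8, 4.9]
grip_width: 28.6
```

play_rows:
  moves: [125,0,0,0,0,125,0,0,0,0,125,0,0,0,0,125,0,0,0,0,125,0,0,0,0,125,0,0,-6,0,125,0,0,-25,0,125,0,0,-60,0]

```text
time: 27.4
tool_pos: [486.5, 329.4, 74.9]
tcp_rot: [-3.136, -0.005, 2.825]
contact_force: [0.5, -0.2, -0.0]
grip_width: 46.9
```

```bash
python3 - <<'E'
from h import *
go(448,208,200)
E
```

```text
shift [  -0.6 -128.  -124.4] turn None q6 -0.79 dist 178 pos [486.5 329.4  74.9] yaw 161.8
```

play_rows:
  moves: [80,0,0,-40,0,80,0,-20,-75,0,80,0,-55,-100,0,80,0,-90,-115,0,80,0,-120,-115,0,80,0,-128,-115,0,80,0,-128,-115,0,80,0,-128,-115,0]

```text
time: 28.07
tool_pos: [449.1, 209.2, 192.7]
tcp_rot: [3.141, 0.0, 2.824]
contact_force: [0.4, 0.5, 0.1]
grip_width: 63.0
```

```bash
python3 - <<'E'
from h import *
im,K,W=cam("wrist"); save("w21",im); np.savez("w21",im=im,K=K,W=W)
im,K,W=cam("scene"); save("s21",im,4,(350,280,500,400))
im,K,W=cam("top"); save("t21",im,5,(110,170,230,245))
E
```

```text
(no output)
```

View pics/w21.png

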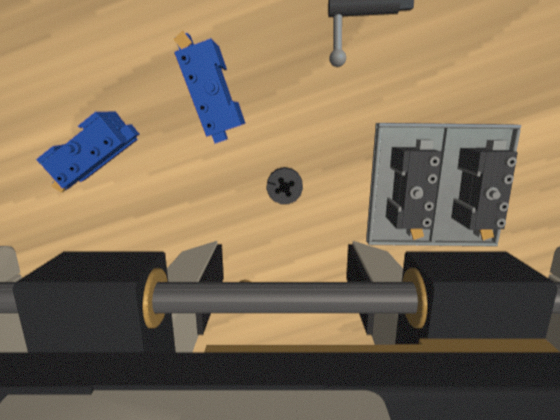

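View pics/s21.png

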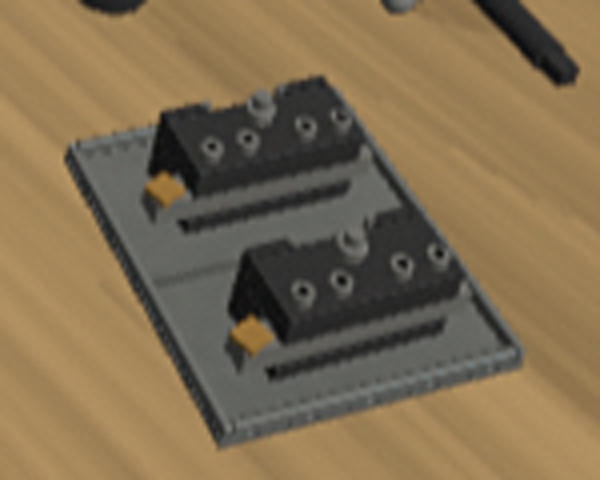

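View pics/t21.png

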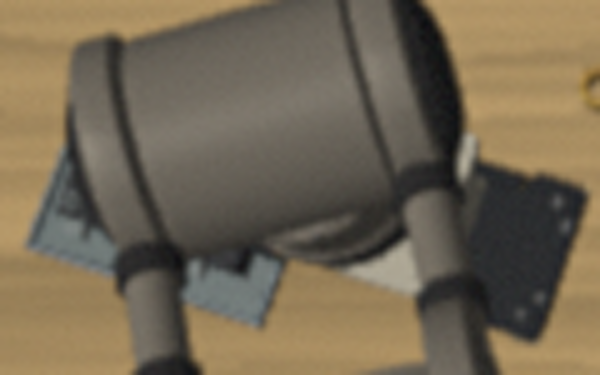

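```bash
python3 - <<'E'
from h import *
d=np.load("w21.npz");K,W=d["K"],d["W"];o=bot.get_obs()
hsv=cv2.cvtColor(d["im"],cv2.COLOR_RGB2HSV)[150:220,250:320]
m=(hsv[...,2]<90).astype(np.uint8);n,l,s,c=cv2.connectedComponentsWithStats(m);i=1+np.argmax(s[1:,4]);print(s[i],c[i]+[250,150])
P=ray(K,W,c[i]+[250,150],11)[0];print(P);go(P[0],P[1],6)
E
```

```text
[ 17  17  35  37 999] [284.15115115 185.2032032 ]
[449.0457078  209.02372503  11.        ]
shift [ -0.4  -0.9 186. ] turn None q6 -0.97 dist 186 pos [449.1 210.  192. ] yaw 161.9
```

play_rows:
  moves: [80,0,0,40,0,80,0,-1,80,0,80,0,-1,115,0,80,0,-1,145,0,80,0,-1,167,0,80,0,-1,180,0,80,0,-1,186,0,80,0,-1,186,0]

```text
time: 28.88
tool_pos: [447.6, 208.5, 4.7]
tcp_rot: [-3.14, -0.003, 2.826]
contact_force: [0.4, -0.4, -0.2]
grip_width: 63.2
```

play_rows:
  moves: [255,0,0,0,0,255,0,0,0,0,255,0,0,0,0,255,0,0,0,0,255,0,0,0,0,255,0,0,0,0,255,0,0,0,0,255,0,0,0,0]

```text
time: 29.55
tool_pos: [449.0, 208.2, 7.2]
tcp_rot: [3.14, 0.001, 2.825]
contact_force: [-0.4, 1.0, 6.4]
grip_width: 36.5
```

play_rows:
  moves: [255,0,0,-3,0,255,0,0,-10,0,255,0,0,-25,0,255,0,0,-50,0,255,0,0,-85,0,255,0,0,-120,0,255,0,0,-160,0,255,0,0,-190,0]

```text
time: 30.22
tool_pos: [448.5, 208.0, 199.9]
tcp_rot: [3.14, 0.002, 2.825]
contact_force: [0.7, 0.2, -1.1]
grip_width: 36.6
```

```bash
python3 - <<'E'
from h import *
im,K,W=cam("wrist"); save("w22",im)
im,K,W=cam("top"); save("t22",im,8,(240,125,305,175))
E
```

```text
(no output)
```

View pics/w22.png

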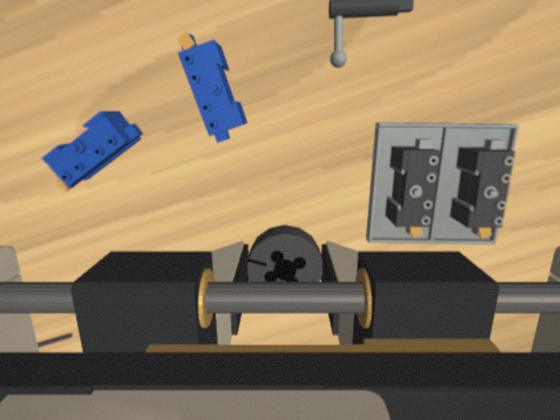

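View pics/t22.png

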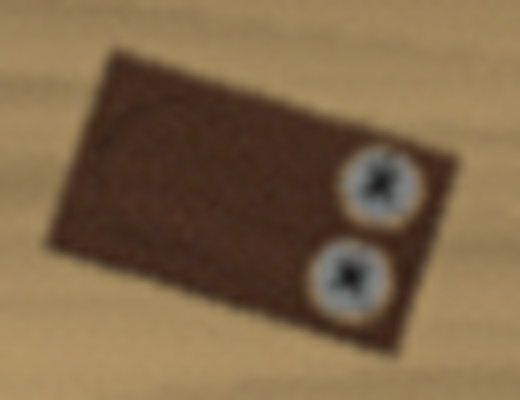

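```bash
python3 - <<'E'
from h import *
im,K,W=cam("top")
P=ray(K,W,np.array([(118,48),(458,157),(397,353),(48,245)])/8+[240,125],10)[:,:2]
print(P,[round(np.linalg.norm(P[i]-P[(i+1)%4]),1) for i in range(4)])
c=P.mean(0); v=(P[0]-P[1]+P[3]-P[2]); v/=np.linalg.norm(v); s=c+30*v
D=ray(K,W,np.array([(381,186),(350,281)])/8+[240,125],15)[:,:2].mean(0); print("ctr",c,"seat",s,"via dies",D+72*v,np.degrees(np.arctan2(v[1],v[0])))
go(s[0],s[1],200)
E
```

```text
[[715.88671988  57.10311973]
 [675.59855347 -64.39037663]
 [604.08523831 -42.04544201]
 [643.49451446  81.80270861]] [np.float64(128.0), np.float64(74.9), np.float64(130.0), np.float64(76.5)]
ctr [659.76625653   8.11750243] seat [669.03477919  36.64984351] via dies [668.60800371  37.45941865] 72.00399048114059
shift [-2.621e+02 -9.460e+01 -1.000e-01] turn None q6 -0.97 dist 279 pos [449.4 208.3 199. ] yaw 161.8
```

play_rows:
  moves: [255,-30,-11,0,0,255,-65,-24,0,0,255,-103,-37,0,0,255,-141,-51,0,0,255,-179,-65,0,0,255,-217,-79,0,0,255,-250,-90,0,0,255,-262,-95,0,0]

```text
time: 31.03
tool_pos: [669.7, 32.2, 193.1]
tcp_rot: [-3.14, -0.003, 2.821]
contact_force: [-1.4, 0.4, -1.2]
grip_width: 36.8
```

play_rows:
  moves: [255,0,0,40,0,255,0,0,80,0,255,0,0,105,0,255,0,0,120,0,255,0,0,125,0,255,0,0,125,0,255,0,0,125,0]

```text
time: 31.62
tool_pos: [667.8, 36.1, 71.3]
tcp_rot: [-3.142, -0.0, 2.825]
contact_force: [1.2, 0.5, 0.2]
grip_width: 36.9
```

```bash
python3 - <<'E'
from h import *
im,K,W=cam("wrist"); save("w23",im); np.savez("w23",im=im,K=K,W=W)
go(669,37,20)
im,K,W=cam("scene"); save("s23",im,4,(190,200,320,310))
E
```

```text
shift [-0.2  1.1 52.4] turn None q6 -1.31 dist 52 pos [668.4  36.1  72.4] yaw 161.8
```

View pics/w23.png

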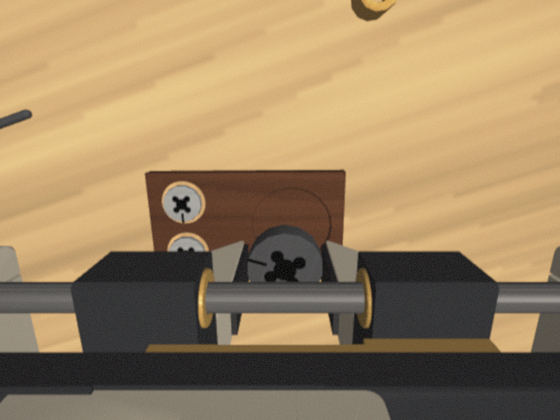

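View pics/s23.png

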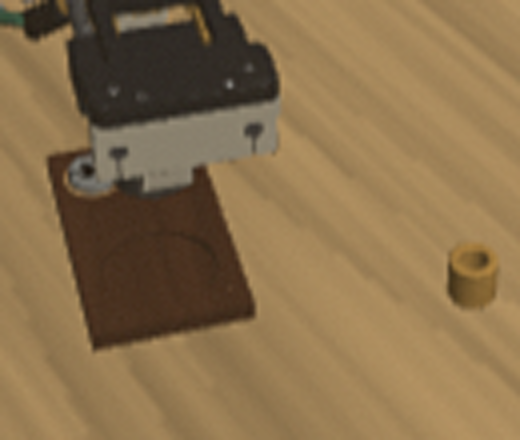

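```bash
python3 - <<'E'
from h import *
d=np.load("w23.npz");K,W=d["K"],d["W"];o=bot.get_obs();save("w23z",d["im"],4,(140,160,360,270))
R=Rn.from_euler("xyz",o["tcp_rot"]).as_matrix()
Q=ray(K,W,[(291,187.5),(252,225),(330,225),(150,172),(345,171)],10)
print(np.round((Q-o["tool_pos"])@R,1))
Q=ray(K,W,[(182,203)],15)
print(np.round((Q-o["tool_pos"])@R,1))
E
```

```text
[[ 26.    4.   62.8]
 [ -0.2 -22.5  62.8]
 [ -0.2  30.7  62.9]
 [ 36.5 -88.2  62.7]
 [ 37.   39.1  62.8]]
[[ 16.8 -67.5  57.8]]
```

View pics/w23z.png

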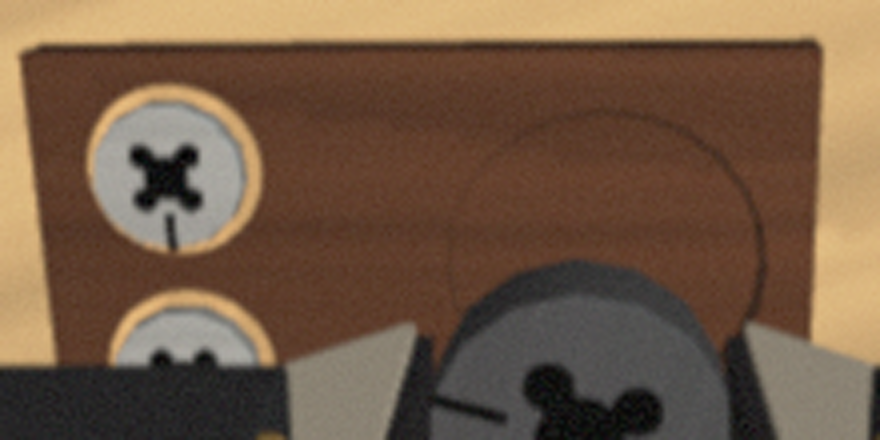

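play_rows:
  moves: [255,-1,4,18,0,255,-1,4,34,0,255,-1,4,45,0,255,-1,4,51,0,255,-1,4,54.5,0,255,-1,4,56,0,255,-1,4,56.5,0,255,-1,4,56.5,0]

```text
time: 32.38
tool_pos: [670.5, 39.5, 15.7]
tcp_rot: [3.141, 0.001, 2.825]
contact_force: [0.5, -0.3, -0.4]
grip_width: 36.6
```

play_rows:
  moves: [255,0,0,0.5,0,255,0,0,1,0,255,0,0,1,0,255,0,0,1,0]

```text
time: 32.72
tool_pos: [670.1, 39.6, 14.1]
tcp_rot: [3.141, 0.0, 2.825]
contact_force: [-0.3, 0.3, -0.8]
grip_width: 36.8
```

play_rows:
  moves: [255,0,0,0.4,0,255,0,0,0.8,0,255,0,0,0.8,0,255,0,0,0.8,0]

```text
time: 33.05
tool_pos: [670.0, 39.6, 13.3]
tcp_rot: [3.141, 0.0, 2.825]
contact_force: [-0.1, 0.4, 1.1]
grip_width: 36.9
```

Contact is beginning at the expected height (13.3 mm). I'll look before letting go.

play_rows:
  moves: [255,0,0,0.3,0,255,0,0,0.3,0]

```text
time: 33.22
tool_pos: [670.1, 39.6, 13.3]
tcp_rot: [3.141, 0.0, 2.825]
contact_force: [-1.8, 0.0, 4.4]
grip_width: 36.6
```

```bash
python3 - <<'E'
from h import *
im,K,W=cam("wrist"); save("w24",im)
E
```

```text
(no output)
```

View pics/w24.png

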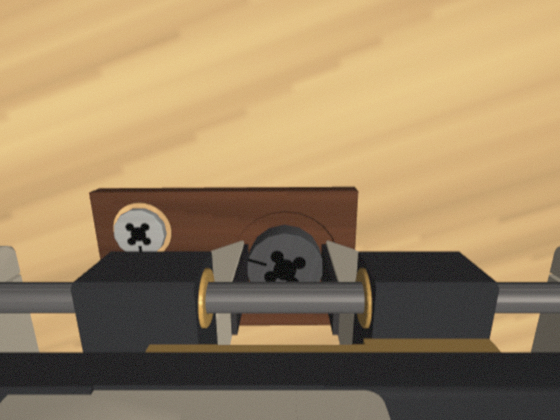

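The die sits inside the seat ring: ring top at row 212, die at (285,265). Releasing.

play_rows:
  moves: [110,0,0,0,0,110,0,0,0,0,110,0,0,0,0,110,0,0,0,0,110,0,0,0,0,110,0,0,-6,0,110,0,0,-25,0,110,0,0,-60,0]

```text
time: 33.93
tool_pos: [667.3, 39.6, 69.5]
tcp_rot: [-3.139, -0.008, 2.824]
contact_force: [-0.1, -0.1, -0.3]
grip_width: 52.3
```

play_rows:
  moves: [110,0,0,-40,0,110,0,0,-80,0,110,30,0,-110,0,110,60,0,-130,0,110,80,0,-130,0,110,80,0,-130,0,110,80,0,-130,0]

```text
time: 34.52
tool_pos: [593.7, 64.8, 204.0]
tcp_rot: [3.141, 0.002, 2.825]
contact_force: [0.6, -0.5, 0.3]
grip_width: 52.0
```

```bash
python3 - <<'E'
from h import *
im,K,W=cam("wrist"); save("w25",im)
im,K,W=cam("scene"); save("s25",im,1.4)
save("s25a",im,4,(190,130,320,250))
im,K,W=cam("top"); save("t25",im,3,(330,150,450,250))
E
```

```text
(no output)
```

View pics/w25.png

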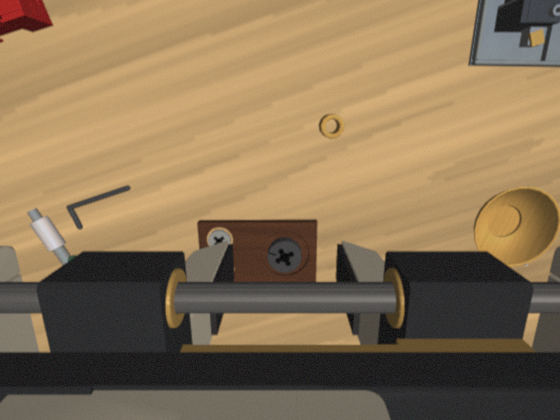

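View pics/s25.png

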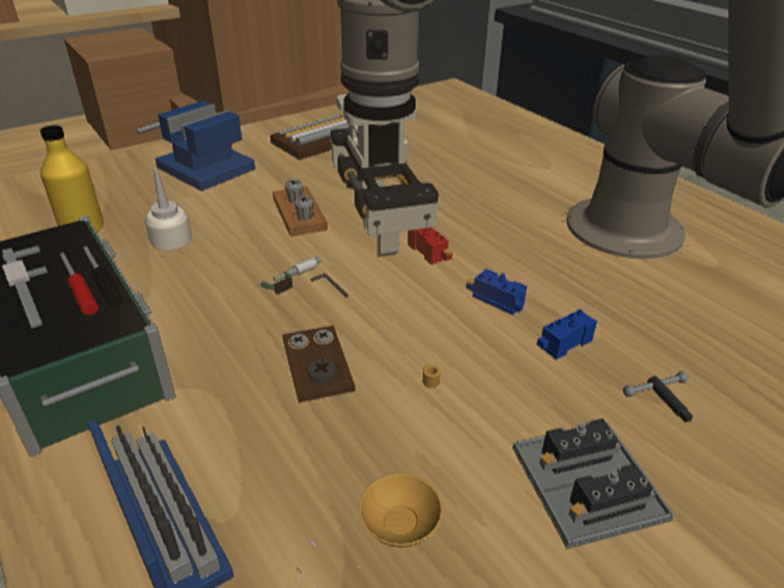

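View pics/t25.png

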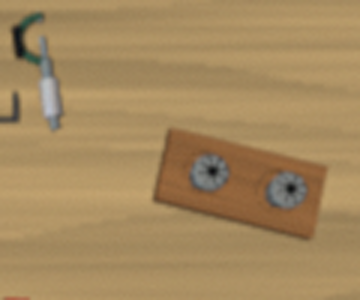

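Both collets stand in the rack, both holders lie in the tray, the die is in its seat and the micrometer hasn't moved. Handing in.

```bash
python3 -c "
from plant import bot
print(bot.close_job(), bot.get_obs()['time'])"
```

```text
the job is handed in; nothing more can be done
the job is handed in; nothing more can be done
```

The job is done and handed in after about 35 s of the 125 s allowed. I placed the two collets first, then the two tool holders, then the die, lowering each until the wrist force showed contact before letting go.

- **Collets:** both stand upright in the rack pockets. The second one reached about 13 N on contact, so I backed it off slightly before opening the fingers.
- **Tool holders:** both lie flat with screws up, one in each tray bay.
- **Die:** it lies flat inside the seat ring of the die block.
- **Micrometer and look-alikes:** in the last pictures these look to be where they started.

The last pictures from all three cameras agreed with this. Top and wrist camera estimates of the tray and rack differed by 2 to 5 mm; I checked again with the wrist camera just above each fixture. No check failed, but there was no verdict to compare against.

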